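# Press home the stopper that stands proud

## Robot

A 7-joint arm with a two-finger parallel gripper is mounted at the origin on the work surface; the furniture and walls round the work are solid. World frame = base frame: x ahead of the robot, y to its left, z up, the work surface at z = 0. Lengths are in m, angles in rad, forces in N, time in s.
With the tool pointing down it reaches from about 0.4 to 0.9 m from the base axis. Payload 5.6 kg.
Tool frame: the origin (TCP) lies on the centre line of the jaws, within the pads' length; the fingertips stand 14 mm ahead of it and the grasp point (between the pads) lies 5 mm behind it; x points along the fingers, z is the direction in which the jaws open and shut, and the axes are right-handed (so a half turn about x gives the same grasp; the last joint's range is limited). The gripper opens to 92 mm and grips with 3 to 60 N. Pads are 20 mm wide; open, the fingers measure 128 mm over their backs; the gripper's body (75 mm by 189 mm) begins 69 mm behind the grasp point.
Start: joints at [1.262, 0.468, -0.012, 1.603, 0.006, 1.071, -0.056], TCP at [0.171, -0.627, 0.229] pointing down, gripper open.
Joint ranges: [-2.53, 2.53], [-0.31, 2.02], [-1.57, 1.55], [0.28, 2.44], [-1.29, 4.43], [0.15, 1.84], [-2.92, 2.92]. Speed limits (rad/s): [2.57, 2.57, 3.14, 3.14, 3.14, 3.14, 3.14].

## Interface

Orientations are given as [roll, pitch, yaw] about the fixed x, y, z axes, in that order (R = Rz(yaw) Ry(pitch) Rx(roll)).
In Python, from station import env gives the robot as it stands.
- The arm moves only by the shell command python3 -m pendant 'ROWS' [FORCE]. ROWS is JSON, a list of rows, each an object of numbers: "gripper": the closure in counts, from 0 (fully open) to 255 (shut); "tx", "ty", "tz": the shift along the tool's x, y, z in mm; "twist": the turn about the tool's x in rad. In form: [{"gripper": .., "tx": .., "ty": .., "tz": .., "twist": ..}, ...]. A call has 1 to 12 rows; each row shifts and turns the pose as measured when the row begins, along the tool's axes as they then stand; what a row does not reach is not made up. A row lasts 1/12 s, in which the tool goes at most 41.7 mm and 7.16 degrees, less where a joint would pass 70% of its speed; a pose out of reach is approached as far as the arm can. A call with a gripper value outside its range is refused whole. The fingers move at their own pace and stop on an object; FORCE is the grip in N (left out, the last holds). Time passes only in rows, so rows that do not move let the fingers close. It gives the time, the measured TCP pose, the force and the opening at its end, in the units of the state.
- env.observe(): the state, without advancing time (a new reading comes with each control period).
- env.capture(name): name is "side" or "top"; returns a dict with "img" (400x640x3 uint8, blue, green, red), "fx", "fy", "cx", "cy" (pixels), "R" (3x3) and "t" (3): a world point X has camera coordinates R X + t. Camera axes: x right, y down, z forward; pixel columns grow to the right and rows downward; lengths in m; the calibration is good to about 2 mm. A picture is of the moment at which its call begins. There is no depth.
- env.close_job(): hands the job in, once; it reports no verdict.
The state is a dict: "t": time; "joint_pos": joint angles; "joint_velocities": joint speeds; "joint_efforts": joint torques, N m; "ee_pos": TCP position; "tool_rot": TCP orientation; "ft_force": force on the tool from outside, world axes, zero at the start; "torque": the same for the moment, N m; "grip_width": opening from 0.0 (shut) to 1.0 (fully open).
Only numpy, scipy, OpenCV 4.12 (cv2) and the standard library are available. Lean on these libraries where they do the work, as an engineer would, in place of code of your own. Each camera call takes 0.05 s, during which the arm holds its last target. There are 200 camera calls.

## Task

Four of the glass conical flasks carry rubber stoppers, but one stopper was not pushed in and stands higher out of its flask than the others. Press that one gently straight down with the fingertips until it is fully home like the others, then withdraw. Do not pick anything up, do not shift or tip its flask, and leave all the other flasks and things alone.

Things in the scene. Friction and masses are not known exactly. Their poses are not given: they have to be found in the camera images.
- flask_loose: clear glass conical flask whose stopper stands proud; 68 mm across the foot, narrowing to a neck about 24 mm across, rim 127 mm above the bench; about 0.15 to 0.29 kg with its stopper, stands loose on the bench. Origin: centre of the underside, z up.
- stopper_top (a point): centre of the flat top of the proud red rubber stopper (24 mm across, 22 mm tall, on the flask's axis). It lies 147 mm above the bench when fully out and 135 mm when home, 8 mm above the glass rim; it starts 9 to 12 mm above home.
- stopper (a joint): how far that stopper has been pushed down, in m: 0 fully out, 0.012 fully home against a firm stop; starts between 0 and 0.003. It slides straight down against a steady friction of about 4 N and stays where it is left.
- flask_a: clear glass conical flask, the same as flask_loose (68 mm across the foot, rim at z = 127), loose on the bench, with its red rubber stopper pressed home: the stopper's flat top is 8 mm above the rim, at z = 135 mm. Origin: centre of the underside, z up. Must be left alone.
- flask_b: clear glass conical flask, the same as flask_loose (68 mm across the foot, rim at z = 127), loose on the bench, with its red rubber stopper pressed home: the stopper's flat top is 8 mm above the rim, at z = 135 mm. Origin: centre of the underside, z up. Must be left alone.
- flask_c: clear glass conical flask, the same as flask_loose (68 mm across the foot, rim at z = 127), loose on the bench, with its red rubber stopper pressed home: the stopper's flat top is 8 mm above the rim, at z = 135 mm. Origin: centre of the underside, z up. Must be left alone.
- flask_open: clear glass conical flask of the same size as flask_loose, without a stopper (rim 127 mm above the bench), loose. Origin: centre of the underside. Must be left alone.
- dropper_bottle: small amber glass bottle with black screw cap, 52 mm across, 116 mm tall, loose, a bystander among the flasks. Origin: centre of the underside.
- spare_stopper: dark grey rubber stopper, 28 mm across, 22 mm tall, standing on the bench near the retort stand's base plate, a bystander. Origin: centre of the underside.
- small_beaker: small glass beaker, 50 mm across, 59 mm tall, standing on the bench nearer the robot than the flasks, a bystander. Origin: centre of the underside.
There are look-alikes about, which are no part of the job. Leave any green or turquoise look-alike of the flask_loose alone.

How it is judged:
By the outcome, as a careful person would: the job done as asked, in the order asked, and still so for the second after the job is handed in, with the robot touching nothing.
It also fails if it takes over 32 s, if anything falls off the work surface, if the arm or the gripper's body presses on something with over 40 N, if the wrist force passes 120 N, or if a joint passes its speed limit or range.

## Working session

There is one attempt and no reset: what is moved stays moved. The work goes in short steps, Python scripts to look and compute and a shell command to move; the robot and the scene stay as the last step left them, time stands still between calls to the robot, and variables do not carry over. Pictures are saved under pics/ and viewed, about 8 in all and at most 12, crops included, and the job is handed in when it is done.

```bash
mkdir -p pics; python3 - <<'E'
from station import env
import cv2,pickle
for n in("side","top"):
    c=env.capture(n);cv2.imwrite(f"pics/{n}0.png",c["img"]);pickle.dump(c,open(f"{n}0.pkl","wb"))
    print(n,c["fx"],c["cx"],c["cy"],c["R"],c["t"])
s=env.observe();print({k:s[k] for k in("t","ee_pos","tool_rot","ft_force","grip_width")})
E
```

```text
side 361.1199464988743 318.9496889112172 206.49533455405086 [[-0.6453222  -0.76388553 -0.00617735]
 [-0.40648482  0.35021812 -0.84387046]
 [ 0.64678386 -0.54205734 -0.5365114 ]] [0.30740417 0.33264253 0.54984681]
top 509.7926678435563 315.6502850107524 204.4225309910227 [[ 0.0085154  -0.99993647 -0.00738543]
 [-0.98975175 -0.00737538 -0.14260812]
 [ 0.14254459  0.00852411 -0.98975168]] [-0.03665572  0.53076205  1.25377071]
{'t': 0.1, 'ee_pos': array([ 0.17053232, -0.62671456,  0.22773842]), 'tool_rot': array([-3.05854534,  1.56920683,  1.91957971]), 'ft_force': array([ 0.41845956,  0.65901628, -0.06086725]), 'grip_width': 0.995172561146976}
```

View pics/side0.png

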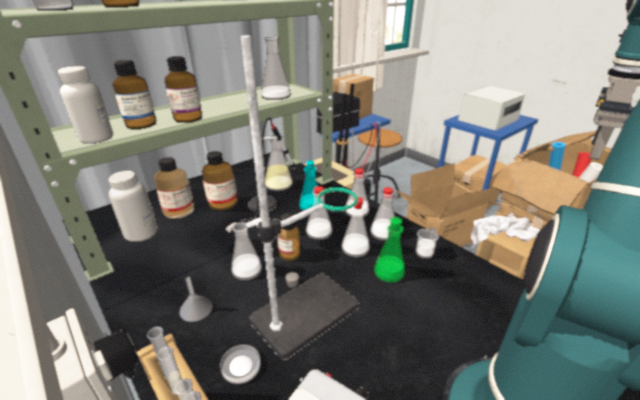

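View pics/top0.png

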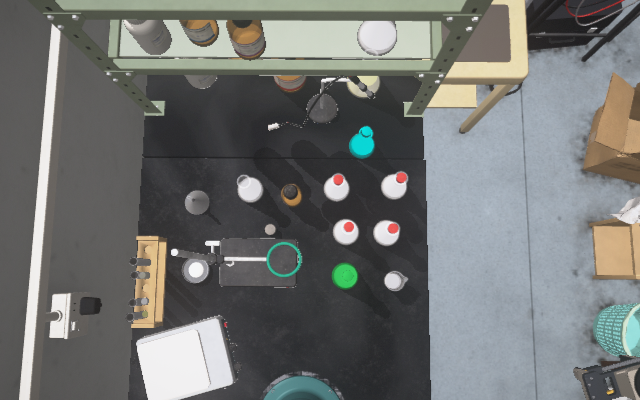

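The side view shows red stoppers near (319,192), (358,173), (358,204) and (387,192). In the top view they're near (338,180), (401,178), (348,227) and (393,229). I'll enlarge both.

```bash
python3 - <<'E'
import cv2,numpy as np
a=cv2.imread("pics/side0.png")[160:260,295:415];b=cv2.imread("pics/top0.png")[160:250,315:415]
cv2.imwrite("pics/s1.png",cv2.resize(a,(720,600),interpolation=cv2.INTER_CUBIC))
cv2.imwrite("pics/t1.png",cv2.resize(b,None,fx=6,fy=6,interpolation=cv2.INTER_CUBIC))
E
```

```text
(no output)
```

View pics/s1.png

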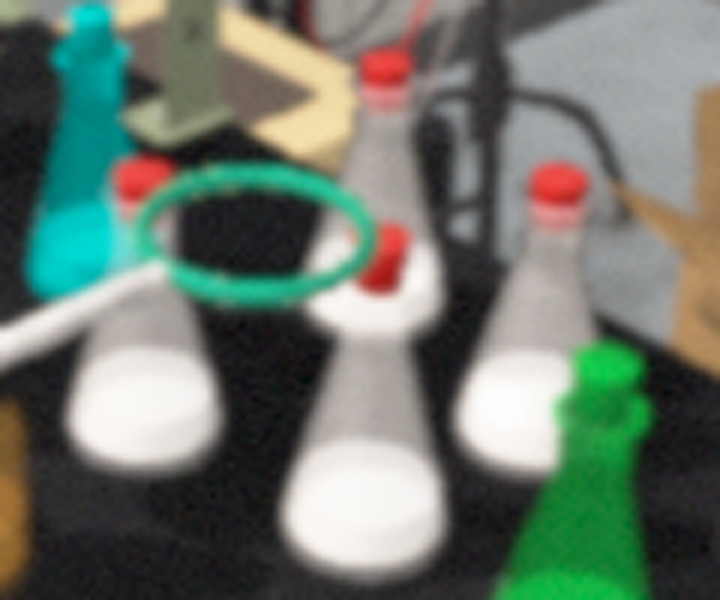

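View pics/t1.png

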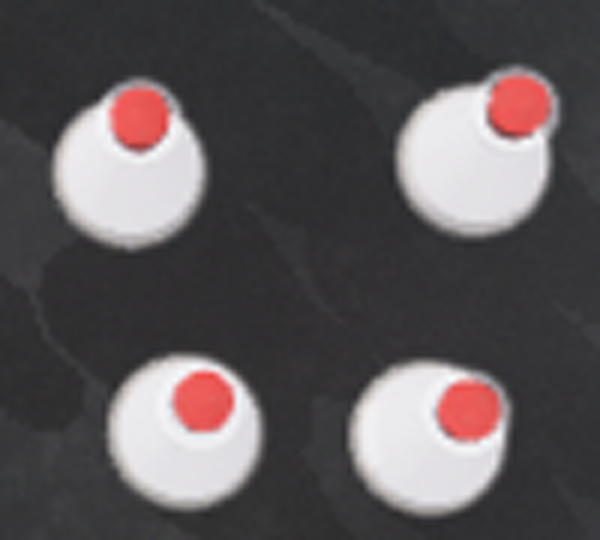

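```bash
cat > h.py <<'E'
import pickle,numpy as np
C={n:pickle.load(open(f"{n}0.pkl","rb")) for n in("side","top")}
def P(n,X):
    c=C[n];q=np.array(c["R"])@X+np.array(c["t"]);return np.array([c["fx"]*q[0]/q[2]+c["cx"],c["fy"]*q[1]/q[2]+c["cy"]])
def B(n,u,v,z):
    c=C[n];R=np.array(c["R"]);o=-R.T@np.array(c["t"]);d=R.T@np.array([(u-c["cx"])/c["fx"],(v-c["cy"])/c["fy"],1]);return o+d*(z-o[2])/d[2]
E
python3 - <<'E'
from h import *
np.set_printoptions(precision=4,suppress=True)
for u,v in((139,117),(519,105),(203,401),(470,409)):
  for z in(.135,.145):
    X=B("top",315+u/6,160+v/6,z);p=P("side",X);print(u,z,X,(p-[295,160])*6)
# base from top: white discs (liquid level ~?) 
for n,u,v in(("ringL",267,260),("ringR",302,260)):
  for z in (.2,.25,.3):
    X=B("top",u,v,z);print(n,z,X,P("side",X))
for n in C: print(n,-np.array(C[n]["R"]).T@C[n]["t"])
E
```

```text
139 0.135 [ 0.5768 -0.0858  0.135 ] [143.4702 168.3511]
139 0.145 [ 0.5749 -0.0855  0.145 ] [145.7074 149.1951]
519 0.135 [ 0.5827 -0.235   0.135 ] [386.6673  57.3291]
519 0.145 [ 0.5807 -0.2334  0.145 ] [388.5183  39.9119]
203 0.135 [ 0.465  -0.1109  0.135 ] [379.427  255.4154]
203 0.145 [ 0.464  -0.1103  0.145 ] [381.6011 234.837 ]
470 0.135 [ 0.4627 -0.2142  0.135 ] [560.1981 171.3068]
470 0.145 [ 0.4617 -0.2127  0.145 ] [562.0814 152.0575]
ringL 0.2 [0.3845 0.0712 0.2   ] [320.971  224.4805]
ringL 0.25 [0.3828 0.0661 0.25  ] [323.7563 200.2787]
ringL 0.3 [0.3811 0.0609 0.3   ] [326.7739 174.0575]
ringR 0.2 [ 0.3851 -0.0051  0.2   ] [350.9504 209.368 ]
ringR 0.25 [ 0.3834 -0.0068  0.25  ] [353.385  186.7059]
ringR 0.3 [ 0.3817 -0.0085  0.3   ] [356.0249 162.1327]
side [-0.022   0.4164  0.5776]
top [ 0.3469 -0.0434  1.3163]
```

The flask at top-view (348.8,226.8) is the proud one. Its side row fits z≈0.141–0.145, while the other three come out about 1.5 px below their z=0.135 predictions. Next I need the tool axes for the travel.

```bash
cat >> h.py <<'E'
def go(T):
    from station import env
    from scipy.spatial.transform import Rotation as Ro
    np.set_printoptions(precision=4,suppress=True)
    s=env.observe();R=Ro.from_euler("xyz",s["tool_rot"]).as_matrix()
    print("t",s["t"],"p",s["ee_pos"],"F",s["ft_force"],"g",s["grip_width"],"q",s["joint_pos"])
    print(R);print("tool mm to target",R.T@(np.array(T)-s["ee_pos"])*1000)
E
python3 -c "
from h import *;go([.464,-.1105,.229])"
```

```text
t 0.1 p [ 0.1705 -0.6267  0.2277] F [ 0.4185  0.659  -0.0609] g 0.995172561146976 q [ 1.262   0.4683 -0.0116  1.6035  0.006   1.0714 -0.0563]
[[-0.0005  0.9649  0.2626]
 [ 0.0015  0.2626 -0.9649]
 [-1.     -0.0001 -0.0016]]
tool mm to target [  -0.6499  418.7347 -421.0263]
```

```bash
python3 -m pendant '[{"gripper":255,"ty":28,"tz":-28},{"gripper":255,"ty":28,"tz":-28},{"gripper":255,"ty":28,"tz":-28},{"gripper":255,"ty":28,"tz":-28},{"gripper":255,"ty":28,"tz":-28},{"gripper":255,"ty":28,"tz":-28},{"gripper":255,"ty":28,"tz":-28},{"gripper":255,"ty":28,"tz":-28},{"gripper":255,"ty":28,"tz":-28},{"gripper":255,"ty":28,"tz":-28},{"gripper":255,"ty":28,"tz":-28},{"gripper":255}]' 5
python3 -c "
from h import *;go([.464,-.1105,.229])"
```

```text
t 0.1 p [ 0.1705 -0.6267  0.2277] F [ 0.4185  0.659  -0.0609] g 0.995172561146976 q [ 1.262   0.4683 -0.0116  1.6035  0.006   1.0714 -0.0563]
[[-0.0005  0.9649  0.2626]
 [ 0.0015  0.2626 -0.9649]
 [-1.     -0.0001 -0.0016]]
tool mm to target [  -0.6499  418.7347 -421.0263]validation failed for argument at $[0]...
```

```bash
python3 -m pendant '[{"gripper":255,"tx":0,"ty":28,"tz":-28,"twist":0},{"gripper":255,"tx":0,"ty":28,"tz":-28,"twist":0},{"gripper":255,"tx":0,"ty":28,"tz":-28,"twist":0},{"gripper":255,"tx":0,"ty":28,"tz":-28,"twist":0},{"gripper":255,"tx":0,"ty":28,"tz":-28,"twist":0},{"gripper":255,"tx":0,"ty":28,"tz":-28,"twist":0},{"gripper":255,"tx":0,"ty":28,"tz":-28,"twist":0},{"gripper":255,"tx":0,"ty":28,"tz":-28,"twist":0},{"gripper":255,"tx":0,"ty":28,"tz":-28,"twist":0},{"gripper":255,"tx":0,"ty":28,"tz":-28,"twist":0},{"gripper":255,"tx":0,"ty":28,"tz":-28,"twist":0},{"gripper":255,"tx":0,"ty":0,"tz":0,"twist":0}]' 5
python3 -c "
from h import *;go([.464,-.1105,.229])"
```

```text
t: 1.1
ee_pos: [0.3912, -0.2328, 0.2221]
tool_rot: [-2.406, 1.563, 2.564]
ft_force: [0.8, -0.5, 0.7]
grip_width: 0.152
t 1.1 p [ 0.3912 -0.2328  0.2221] F [ 0.7709 -0.4806  0.6617] g 0.15241102334684162 q [ 0.7038  0.1674 -0.2633  2.0474  0.0523  0.9413 -0.9007]
[[-0.0069  0.9671  0.2544]
 [ 0.0045  0.2544 -0.9671]
 [-1.     -0.0055 -0.0061]]
tool mm to target [ -6.9004 101.4789 -99.8339]
```

```bash
python3 -m pendant '[{"gripper":255,"tx":-2,"ty":26,"tz":-26,"twist":0},{"gripper":255,"tx":-2,"ty":26,"tz":-26,"twist":0},{"gripper":255,"tx":-2,"ty":26,"tz":-26,"twist":0},{"gripper":255,"tx":-1,"ty":22,"tz":-22,"twist":0},{"gripper":255,"tx":0,"ty":0,"tz":0,"twist":-0.12},{"gripper":255,"tx":0,"ty":0,"tz":0,"twist":-0.12},{"gripper":255,"tx":0,"ty":0,"tz":0,"twist":-0.12},{"gripper":255,"tx":0,"ty":0,"tz":0,"twist":-0.12},{"gripper":255,"tx":0,"ty":0,"tz":0,"twist":-0.12},{"gripper":255,"tx":0,"ty":0,"tz":0,"twist":-0.12},{"gripper":255,"tx":0,"ty":0,"tz":0,"twist":-0.12},{"gripper":255,"tx":0,"ty":0,"tz":0,"twist":-0.12}]' 5
python3 -c "
from h import *;go([.464,-.1105,.190])"
```

```text
t: 2.1
ee_pos: [0.4627, -0.1036, 0.2267]
tool_rot: [2.935, 1.557, 2.615]
ft_force: [0.2, -0.2, 0.2]
grip_width: 0.003
t 2.1 p [ 0.4627 -0.1036  0.2267] F [ 0.2104 -0.217   0.1521] g 0.0031954984577424786 q [ 0.6003  0.2252 -0.5049  1.9866  0.1244  0.973  -0.2851]
[[-0.0116  0.3142  0.9493]
 [ 0.0067  0.9493 -0.3142]
 [-0.9999  0.0027 -0.0131]]
tool mm to target [36.5902 -6.2415  3.8954]
```

Next I'll centre the tool and come down to tips at about z=0.173 (TCP 0.187), then look.

```bash
python3 -m pendant '[{"gripper":255,"tx":0,"ty":-6,"tz":4,"twist":0},{"gripper":255,"tx":13,"ty":0,"tz":0,"twist":0},{"gripper":255,"tx":13,"ty":0,"tz":0,"twist":0},{"gripper":255,"tx":12,"ty":0,"tz":0,"twist":0},{"gripper":255,"tx":0,"ty":0,"tz":0,"twist":0}]' 5
python3 - <<'E'
from h import *;go([.464,-.1105,.159])
from station import env
import cv2
a=env.capture("side")["img"];b=env.capture("top")["img"]
A=cv2.resize(a[130:230,290:420],None,fx=5,fy=5,interpolation=cv2.INTER_CUBIC)
cv2.imwrite("pics/s2.png",A);cv2.imwrite("pics/t2.png",cv2.resize(b[140:290,240:420],None,fx=4,fy=4,interpolation=cv2.INTER_CUBIC))
tip=np.array(env.observe()["ee_pos"])-[0,0,.014]
print("tip in crop",(P("side",tip)-[290,130])*5,"stop",(P("side",np.array([.464,-.1105,.144]))-[290,130])*5)
E
```

```text
t: 2.52
ee_pos: [0.4643, -0.1143, 0.1871]
tool_rot: [2.994, 1.558, 2.662]
ft_force: [-0.0, -0.5, -0.2]
grip_width: 0.007
t 2.5167 p [ 0.4643 -0.1143  0.1871] F [-0.0443 -0.4757 -0.1682] g 0.006834295385869078 q [ 0.5938  0.2851 -0.4845  2.0181  0.164   0.8882 -0.3114]
[[-0.0111  0.326   0.9453]
 [ 0.0058  0.9454 -0.3259]
 [-0.9999  0.0018 -0.0124]]
tool mm to target [28.1048  3.4727 -1.2264]
tip in crop [350.1798 285.0406] stop [343.1673 347.3818]
```

View pics/s2.png

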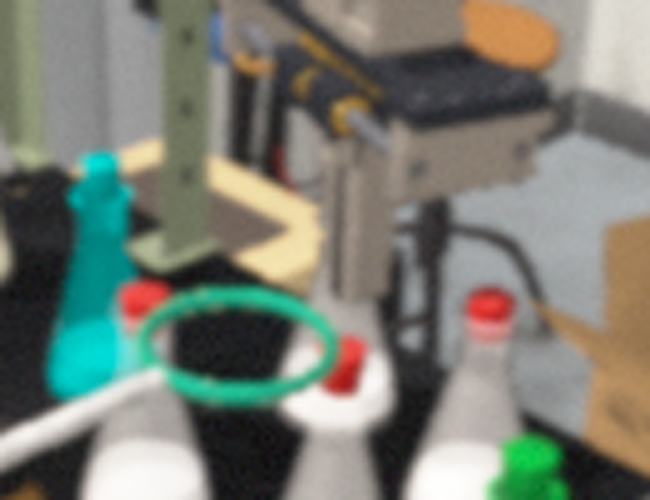

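View pics/t2.png

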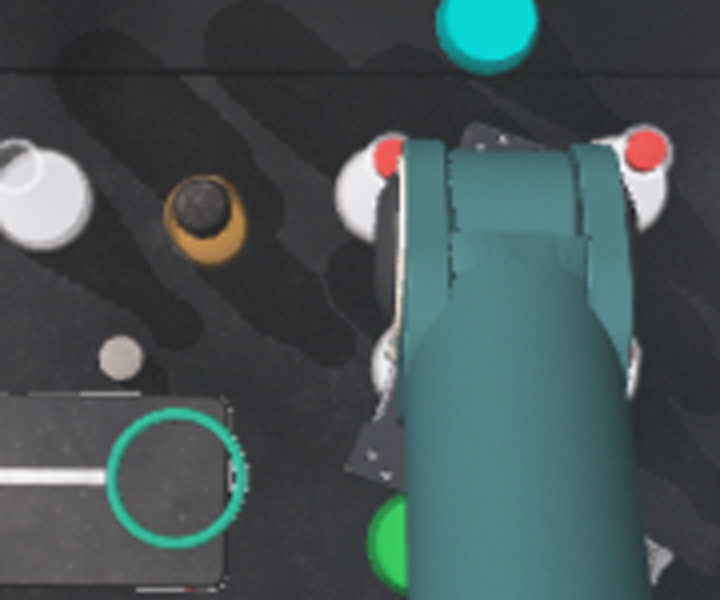

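The shut tips end near (357,297), directly above the red stopper at (345,360). The gripper body clears the ring by a wide margin. I'll trim sideways and descend.

```bash
python3 -m pendant '[{"gripper":255,"tx":0,"ty":3.5,"tz":-1,"twist":0},{"gripper":255,"tx":8,"ty":0,"tz":0,"twist":0},{"gripper":255,"tx":8,"ty":0,"tz":0,"twist":0},{"gripper":255,"tx":4,"ty":0,"tz":0,"twist":0},{"gripper":255,"tx":0,"ty":0,"tz":0,"twist":0}]' 5
python3 -c "
from h import *;go([.464,-.1105,.149])"
```

```text
t: 3.03
ee_pos: [0.4674, -0.1109, 0.1695]
tool_rot: [2.742, 1.566, 2.407]
ft_force: [-0.5, -0.1, 0.6]
grip_width: 0.003
t 3.0333 p [ 0.4674 -0.1109  0.1695] F [-0.5035 -0.0768  0.5583] g 0.0026171288401407 q [ 0.5767  0.3106 -0.4784  2.0341  0.1856  0.8428 -0.3411]
[[-0.0038  0.328   0.9447]
 [ 0.0034  0.9447 -0.328 ]
 [-1.      0.002  -0.0047]]
tool mm to target [20.5203 -0.8115 -3.2572]
```

```bash
python3 -m pendant '[{"gripper":255,"tx":0,"ty":-0.5,"tz":-3,"twist":0},{"gripper":255,"tx":4,"ty":0,"tz":0,"twist":0},{"gripper":255,"tx":0,"ty":0,"tz":0,"twist":0}]' 5
python3 -c "
from h import *;go([.464,-.1105,.149])"; python3 -m pendant '[{"gripper":255,"tx":2,"ty":0,"tz":0,"twist":0},{"gripper":255,"tx":2,"ty":0,"tz":0,"twist":0}]' 5;python3 -c "
from h import *;go([.464,-.1105,.149])"
```

```text
t: 3.28
ee_pos: [0.464, -0.1102, 0.165]
tool_rot: [2.78, 1.565, 2.446]
ft_force: [0.2, 0.5, 0.7]
grip_width: 0.005
t 3.2833 p [ 0.464  -0.1102  0.165 ] F [0.2229 0.4874 0.7343] g 0.0052899123411964686 q [ 0.5765  0.3122 -0.4778  2.0452  0.1882  0.8309 -0.3439]
[[-0.0043  0.328   0.9447]
 [ 0.0036  0.9447 -0.328 ]
 [-1.      0.002  -0.0052]]
tool mm to target [15.9506 -0.3268  0.1943]
t: 3.45
ee_pos: [0.4642, -0.1102, 0.161]
tool_rot: [2.723, 1.566, 2.389]
ft_force: [-0.5, -0.5, 0.6]
grip_width: 0.004
t 3.45 p [ 0.4642 -0.1102  0.161 ] F [-0.5332 -0.4775  0.6241] g 0.004482640964281094 q [ 0.5741  0.3181 -0.4758  2.0486  0.193   0.8216 -0.3482]
[[-0.0035  0.3281  0.9447]
 [ 0.0033  0.9447 -0.328 ]
 [-1.      0.0019 -0.0044]]
tool mm to target [12.0338 -0.3441 -0.0534]
```

```bash
for i in 1; do python3 -m pendant '[{"gripper":255,"tx":1.5,"ty":0,"tz":0,"twist":0},{"gripper":255,"tx":1.5,"ty":0,"tz":0,"twist":0}]'; python3 -m pendant '[{"gripper":255,"tx":1.5,"ty":0,"tz":0,"twist":0},{"gripper":255,"tx":1,"ty":0,"tz":0,"twist":0}]'; python3 -m pendant '[{"gripper":255,"tx":1,"ty":0,"tz":0,"twist":0},{"gripper":255,"tx":1,"ty":0,"tz":0,"twist":0}]'; done;python3 -c "
from h import *;go([.464,-.1105,.149])"
```

```text
t: 3.62
ee_pos: [0.4645, -0.1103, 0.1582]
tool_rot: [2.688, 1.567, 2.353]
ft_force: [-0.1, 0.0, 3.0]
grip_width: 0.006
t: 3.78
ee_pos: [0.4646, -0.1104, 0.1559]
tool_rot: [2.716, 1.567, 2.382]
ft_force: [-1.7, 0.3, 2.7]
grip_width: 0.003
t: 3.95
ee_pos: [0.4647, -0.1104, 0.1539]
tool_rot: [2.743, 1.567, 2.408]
ft_force: [-0.6, 0.5, 3.3]
grip_width: 0.006
t 3.95 p [ 0.4647 -0.1104  0.1539] F [-0.5949  0.4932  3.284 ] g 0.0064087223673601115 q [ 0.5689  0.3293 -0.4717  2.0539  0.2023  0.8055 -0.3567]
[[-0.0026  0.3282  0.9446]
 [ 0.0024  0.9446 -0.3282]
 [-1.      0.0014 -0.0033]]
tool mm to target [ 4.9514 -0.3736 -0.5959]
```

The force has settled at about 3–4 N, so the stopper is sliding. I'll keep going to the stop.

```bash
python3 -m pendant '[{"gripper":255,"tx":1,"ty":0,"tz":0,"twist":0},{"gripper":255,"tx":1,"ty":0,"tz":0,"twist":0}]'; python3 -m pendant '[{"gripper":255,"tx":1,"ty":0,"tz":0,"twist":0},{"gripper":255,"tx":1,"ty":0,"tz":0,"twist":0}]'; python3 -m pendant '[{"gripper":255,"tx":1,"ty":0,"tz":0,"twist":0}]'
```

```text
t: 4.12
ee_pos: [0.4647, -0.1104, 0.1519]
tool_rot: [2.761, 1.567, 2.427]
ft_force: [-1.2, -0.1, 3.4]
grip_width: -0.0
t: 4.28
ee_pos: [0.4646, -0.1104, 0.1497]
tool_rot: [2.777, 1.567, 2.442]
ft_force: [-1.3, 0.6, 3.3]
grip_width: 0.006
t: 4.37
ee_pos: [0.465, -0.1104, 0.1494]
tool_rot: [2.812, 1.568, 2.477]
ft_force: [-3.9, 0.4, 20.3]
grip_width: 0.006
```

There's a sharp rise to 20 N at TCP z=0.1494, which is the expected home height, so it has hit the stop. I'll withdraw straight up and clear the view.

```bash
python3 -m pendant '[{"gripper":255,"tx":-1,"ty":0,"tz":0,"twist":0},{"gripper":255,"tx":-4,"ty":0,"tz":0,"twist":0},{"gripper":255,"tx":-15,"ty":0,"tz":0,"twist":0},{"gripper":255,"tx":-30,"ty":0,"tz":0,"twist":0},{"gripper":255,"tx":-30,"ty":0,"tz":0,"twist":0},{"gripper":255,"tx":-20,"ty":0,"tz":0,"twist":0},{"gripper":255,"tx":0,"ty":-35,"tz":0,"twist":0},{"gripper":255,"tx":0,"ty":-35,"tz":0,"twist":0},{"gripper":255,"tx":0,"ty":-35,"tz":0,"twist":0},{"gripper":255,"tx":0,"ty":-35,"tz":0,"twist":0},{"gripper":255,"tx":0,"ty":-35,"tz":0,"twist":0},{"gripper":255,"tx":0,"ty":-35,"tz":0,"twist":0}]'
python3 -m pendant '[{"gripper":255,"tx":0,"ty":-30,"tz":-20,"twist":0},{"gripper":255,"tx":0,"ty":-30,"tz":-20,"twist":0},{"gripper":255,"tx":0,"ty":-30,"tz":-20,"twist":0},{"gripper":255,"tx":0,"ty":0,"tz":0,"twist":0},{"gripper":255,"tx":0,"ty":0,"tz":0,"twist":0}]'
python3 - <<'E'
from station import env
import cv2,numpy as np
a=env.capture("side")["img"][160:260,295:415];b=env.capture("top")["img"][160:250,315:415]
f=lambda i:cv2.resize(i,(400,360),interpolation=cv2.INTER_CUBIC)
o=[cv2.imread("pics/side0.png")[160:260,295:415],cv2.imread("pics/top0.png")[160:250,315:415]]
cv2.imwrite("pics/fin.png",cv2.resize(np.vstack([np.hstack([f(o[0]),f(a)]),np.hstack([f(o[1]),f(b)])]),(800,600)))
E
```

```text
t: 5.37
ee_pos: [0.3991, -0.3084, 0.2535]
tool_rot: [1.333, 1.566, 1.018]
ft_force: [0.4, -0.7, 0.3]
grip_width: 0.004
t: 5.78
ee_pos: [0.3055, -0.3864, 0.2516]
tool_rot: [1.043, 1.567, 0.716]
ft_force: [1.9, 1.5, 0.0]
grip_width: 0.005
```

View pics/fin.png

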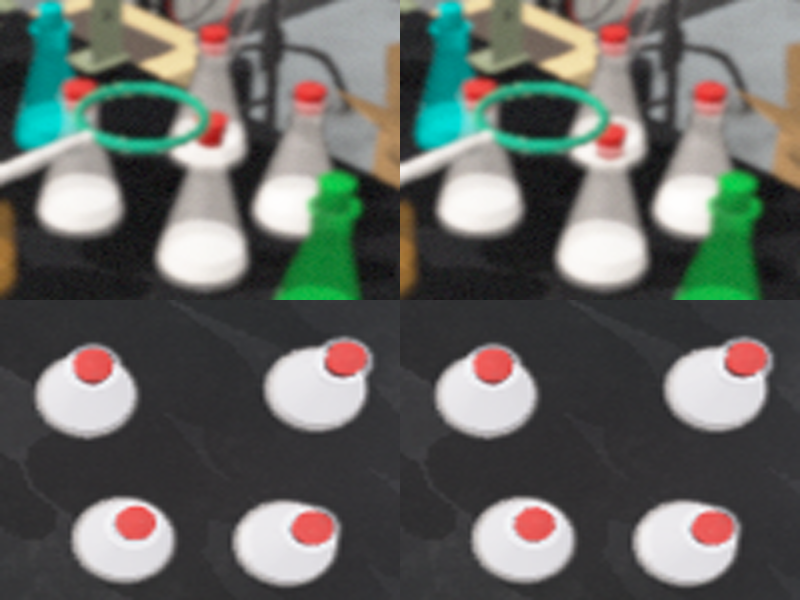

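In the after view (right) the pressed stopper at (611,137) shows the same rim and pink band as the others. The flask foot is in the same place at (602,255), and the other flasks haven't moved. I'll hand it in.

```bash
python3 -c "
from station import env
env.close_job()"
```

```text
the job is handed in; nothing more can be done
```

The proud stopper is pressed home and the job is handed in, at about 5.9 s on the robot's clock. It was on the flask at about (0.464, −0.110).

- **Pressing:** I pressed straight down with the shut fingertips. The stopper slid at about 3–4 N, then the force jumped to 20 N at the stop with the tips at z ≈ 0.135, the stated home height. I then withdrew straight up and moved clear.
- **Last checks:** The before and after pictures show the stopper seated like the other three. Its flask shows no visible shift or tip, and neither do the neighbouring flasks. The other bystanders were outside that last crop, so I did not compare them, but no unexpected contact force showed in the readings.
- **Disagreements:**
  - The side camera read the stopper heights a few mm low, probably calibration or reading error. I identified the proud stopper by comparing it with the others.
  - My first move command was refused because its rows left out some fields, so nothing moved. I sent it again with every field filled in.
  - The last force reading, in free air, showed 1–2 N sideways.

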